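# Clamp the glued mould block

## Robot

A 7-joint arm with a two-finger parallel gripper is mounted at the origin on the work surface. World frame = base frame: x ahead of the robot, y to its left, z up, the work surface at z = 0. Lengths are in m, angles in rad, forces in N, time in s.
With the tool pointing down it reaches from about 0.425 to 0.875 m from the base axis. Payload 4.7 kg.
Tool frame: the origin (TCP) lies midway between the tips of the shut fingers; the grasp point (between the pads) lies ctrl.grip_depth behind it (ctrl.grip_depth is the distance from the TCP to the grasp point, in m); z points along the fingers, y is the direction in which the jaws open and shut (so a half turn about z gives the same grasp; the last joint's range is limited). The gripper opens to 85 mm and grips with 20 to 120 N. Pads are 22 mm wide; open, the fingers measure 114 mm over their backs; the gripper's body (76 mm by 85 mm) begins 54 mm behind the grasp point. The pads swing forward as they close: fully open they stand 13 mm farther back than shut.
Start: joints at [-1.323, 0.321, -0.07, 1.45, 0.023, 1.371, -0.057], TCP at [0.151, 0.632, 0.231] pointing down, gripper open.
Joint ranges: [-2.86, 2.86], [-0.3, 2.09], [-1.38, 1.24], [0.06, 2.45], [-1.56, 4.7], [0.09, 2.05], [-2.69, 2.69]. Speed limits (rad/s): [2.57, 2.57, 3.14, 3.14, 3.14, 3.14, 3.14].

## Interface

Orientations are given as a rotation vector (axis times angle).
In Python, from cell import ctrl gives the robot as it stands.
- The arm moves only by the tool jog_arm, never from a script. Its arguments are lists of equal length, an entry for each row: "claw": the closure, from 0 (fully open) to 1 (shut); "offset": the shift along the tool's x, y, z as a fraction of full scale, a list of three; "twist": the turn about the tool's z as a fraction of full scale. In form: {"claw": [claw, ...], "offset": [[dx, dy, dz], ...], "twist": [twist, ...]}. A call has 1 to 5 rows; each row shifts and turns the commanded pose from where the row before left it, along the tool's axes as they then stand; what a row does not reach is not made up. Full scale, the value 1, is 0.25 m for a shift and pi rad for a turn. A row lasts 1/10 s, in which the tool goes at most 50 mm and 8.59 degrees, less where a joint would pass 70% of its speed; a pose out of reach is approached as far as the arm can. A call with a number of a shift or a turn outside -1 to 1 is refused whole. A call with a gripper value outside its range is refused whole. The fingers move at their own pace and stop on an object; "grip_force" is the grip in N (left out, the last holds). Time passes only in rows, so rows that do not move let the fingers close. It gives the time, the measured TCP pose, the force and the opening at its end, in the units of the state.
- ctrl.get_obs(): the state, without advancing time (a new reading comes with each control period).
- ctrl.get_image(name): name is "side" or "top"; returns (picture, depth): 384x512x3 uint8, blue, green, red; 384x512 float32, m along the optical axis (not along the pixel's ray), 0 where there is no reading.
- ctrl.calibration(name): a dict with "fx", "fy", "cx", "cy" (pixels), "dist_coeffs" ([k1, k2, p1, p2, k3] as OpenCV has them; the pictures are not rectified), "R" (3x3) and "t" (3): a world point X has camera coordinates R X + t. Camera axes: x right, y down, z forward; pixel columns grow to the right and rows downward; lengths in m; the calibration is good to about 2 mm. A picture is of the moment at which its call begins. calibration takes no time and is no camera call.
- ctrl.hand_in(): hands the job in, once; it reports no verdict.
Trained networks look in the newest picture that a camera, given by its name, has taken for a name from the list of things; names that differ only in an ending like _2 or _b are one class to them, and where a whole thing is asked for, a point or a joint stands for the part that bears it (a point fixed in the world has none). Each returns a list of dicts, best first, with "score" (0 to 1); they miss things now and then, are a little off and sometimes report something else, mostly with a low value. They report only what shows in the picture. A call takes as long as a camera call.
- ctrl.boxes_of(camera, thing): "location" ([column, row] in pixels, amid what is visible of it).
- ctrl.mark_of(camera, thing): "location" ([column, row] in pixels: a listed point, or the origin of a listed thing).
The state is a dict: "time_s": time; "qpos": joint angles; "qvel": joint speeds; "joint_torque": joint torques, N m; "position": TCP position; "orientation": TCP orientation; "ft_force": force on the tool from outside, world axes, zero at the start; "moment": the same for the moment, N m; "finger_gap": opening from 0.0 (shut) to 1.0 (fully open).
Only numpy, scipy, OpenCV 4.12 (cv2) and the standard library are available. Lean on these libraries where they do the work, as an engineer would, in place of code of your own. Each camera call takes 0.05 s, during which the arm holds its last target. There are 200 camera calls.

## Task

Put the stray clay seed ball that lies in the open clamp into the terracotta dish. Then pump the yellow trigger towards the black handle, moving the jaw with the trigger only, until the orange pad presses the glued wooden mould block against the red fixed jaw hard enough that the pad's white band has gone into its sleeve and the green band is partly in; never let the red band go in, which would crush the block. Leave the other balls, the pot and the brush alone, and finish still holding the trigger squeezed at that pressure, because the jaw slips back when it is let go.

Things in the scene. Friction and masses are not known exactly. Their poses are not given: they have to be found in the camera images.
- clamp: Red bar clamp fixed on the bench. Origin on the bench, x along the bar from grip to fixed jaw, z up. In mm: dark bed x -160 to 190, y -45 to 45, top z 12. Red fixed jaw: face at x 160, y -35 to 35, top z 74. Red housing x -100 to -13, y -22 to 22, top z 93. Black upright handle, fixed: x -100 to -82, y -12 to 12, z 93 to 185. Bar axis at y 0, z 45.
- trigger: Yellow trigger bar, 12 mm thick, 22 mm wide, reaching 92 mm up from its hinge at clamp x -58, z 85 mm (origin; axis along clamp y). At rest its frame is parallel to the clamp's and the bar leans 0.2 rad away from the handle; squeezed, it turns up to 0.45 rad, top towards the handle. A spring returns it; 3 to 12 N. Over handle and trigger together: 61 mm at rest, 32 mm squeezed (at the grip).
- trigger_grip (a point): Point in the middle of the trigger bar's thickness, 65 mm up from its hinge: the place to squeeze. It moves with the trigger.
- ram: Toothed bar with the pad's sleeve, driven towards the fixed jaw; frame parallel to the clamp's. A pawl moves it 50 mm per rad of trigger (22 mm a full squeeze) and catches teeth 8 mm apart: a full pump gains up to 16 mm (whole teeth), the first 0 to 8 mm of a squeeze may be idle. It stays when the trigger returns, unless the pad is loaded over 2 N: then it slips back with the trigger until the spring is in by under 4 mm.
- pad (a joint): How far the orange pad's spring plunger is pushed into its sleeve, m: 0 free, 0.024 at most. The white band (6 mm) goes in first, then the green (10 mm, so 0.006 to 0.016), then the red (8 mm). Spring about 400 N/m: 3 N at 0.006, 7 N at 0.016.
- pad_face (a point): Centre of the orange pad's front face (pad 44 x 44 mm), which looks along the clamp's +x at the block, 44 mm above the bench. At the start 51 to 66 mm from the block.
- block: Loose glued wooden mould block, a light and a darker half with a white glue line, 50 (clamp x) x 60 x 58 mm high, standing on the clamp's bed 2 to 5 mm from the fixed jaw. Origin: centre of its underside. About 0.14 kg.
- ball: Stray brown clay seed ball, slightly flat underneath, 28 mm wide, 26 mm high, about 25 g, standing on the bed between pad and block. Origin: centre of its underside.
- dish: Round terracotta dish, fixed, rim radius 70 mm, 22 mm high, inner floor about 5 mm above the bench. Origin: centre of its underside, on the bench.
- ball_a: Seed ball like the stray one, on the bench: leave alone.
- ball_b: Another seed ball on the bench: leave alone.
- pot: Small terracotta pot with yellow dots, 84 mm wide, 75 mm high: leave alone.
- brush: Hand brush lying beyond the clamp: leave alone.

How it is judged:
By the outcome, as a careful person would: the job done as asked, in the order asked, and still so for the second after the job is handed in, while the arm keeps its last pose, push and grip.
It also fails if it takes over 72 s, if anything falls off the work surface, if the arm or the gripper's body presses on something with over 40 N, if the wrist force passes 120 N, or if a joint passes its speed limit or range.

## Working session

There is one attempt and no reset: what is moved stays moved. The work goes in short steps, Python scripts to look and compute and a tool call to move; the robot and the scene stay as the last step left them, time stands still between calls to the robot, and variables do not carry over. Pictures are saved under pics/ and viewed, about 8 in all and at most 12, crops included, and the job is handed in when it is done.

Besides the shell and the picture viewer there is one more tool, called after "Emit:" as name(argument=value, ...), one argument or row to a line, values as JSON. jog_arm: Moves the arm, as the interface text tells. Shift numbers are shares of 0.25 m and turn numbers shares of pi rad, none past 1 either way. Its arguments: {"type":"object","properties":{"claw":{"type":"array","items":{"type":"number"}},"offset":{"type":"array","items":{"type":"array","items":{"type":"number","minimum":-1,"maximum":1}}},"twist":{"type":"array","items":{"type":"number","minimum":-1,"maximum":1}},"grip_force":{"type":"number"}},"required":["claw","offset","twist"]}

```bash
ls; mkdir -p pics
cat > h.py <<'E'
import numpy as np, cv2
from cell import ctrl
from scipy.spatial.transform import Rotation as Ro
def look(n,fn=None):
    im,d=ctrl.get_image(n)
    if fn: cv2.imwrite('pics/'+fn,im)
    return im,d
def ray(n,uv):
    c=ctrl.calibration(n);K=np.array([[c['fx'],0,c['cx']],[0,c['fy'],c['cy']],[0,0,1]])
    p=cv2.undistortPoints(np.array([[uv]],float),K,np.array(c['dist_coeffs']))[0,0]
    R=np.array(c['R']);t=np.array(c['t'])
    return -R.T@t, R.T@np.array([p[0],p[1],1])
def at_z(n,uv,z):
    o,r=ray(n,uv); return o+r*(z-o[2])/r[2]
def at_d(n,uv,d):
    o,r=ray(n,uv); return o+r*d
def proj(n,X):
    c=ctrl.calibration(n);K=np.array([[c['fx'],0,c['cx']],[0,c['fy'],c['cy']],[0,0,1]])
    return cv2.projectPoints(np.atleast_2d(np.array(X,float)),cv2.Rodrigues(np.array(c['R']))[0],np.array(c['t']),K,np.array(c['dist_coeffs']))[0][:,0]
def dmed(d,uv,k=2):
    u,v=map(int,np.round(uv));w=d[max(v-k,0):v+k+1,max(u-k,0):u+k+1];w=w[w>0]
    return float(np.median(w)) if w.size else 0
E
python3 - <<'E'
from h import *
np.set_printoptions(precision=3,suppress=True)
for n in ['side','top']:
    im,d=look(n,n+'0.png')
    o,r=ray(n,(256,192)); print(n,o,r)
    for th in ['clamp','trigger','trigger_grip','ram','pad_face','block','ball','dish','pot','brush']:
        for f in ('mark_of','boxes_of'):
            for e in getattr(ctrl,f)(n,th)[:3]:
                uv=e['location'];dd=dmed(d,uv)
                print(th,f[:4],round(e['score'],2),np.round(uv,1),at_d(n,uv,dd) if dd else None)
im=np.hstack([cv2.imread('pics/side0.png'),cv2.imread('pics/top0.png')])
print(ctrl.get_obs(),ctrl.grip_depth)
E
```

```text
pics
side [0.374 0.544 0.782] [ 0.233 -0.666 -0.709]
clamp mark 0.77 [275.9 215.5] [ 0.552 -0.114  0.013]
clamp boxe 0.61 [264.1 212.2] [ 0.579 -0.098  0.033]
trigger mark 0.74 [246.6 189.8] [ 0.626 -0.106  0.089]
trigger boxe 0.62 [252.6 176.7] [ 0.61  -0.107  0.137]
trigger_grip mark 0.74 [254.7 170.4] [ 0.604 -0.105  0.16 ]
trigger_grip boxe 0.46 [254.3 174.6] [ 0.606 -0.107  0.144]
ram boxe 0.8 [273.3 202.7] [ 0.56  -0.113  0.059]
pad_face mark 0.75 [250.6 190.8] [ 0.615 -0.105  0.09 ]
pad_face mark 0.62 [293.6 210. ] [ 0.515 -0.145  0.014]
pad_face mark 0.22 [251.  169.3] [ 0.674 -0.271  0.002]
pad_face boxe 0.73 [288.9 209.3] [ 0.518 -0.106  0.056]
pad_face boxe 0.61 [303.1 212.7] [ 0.487 -0.127  0.032]
block mark 0.74 [321.2 218.2] [ 0.438 -0.1    0.059]
block boxe 0.74 [322.8 213.5] [ 0.436 -0.106  0.07 ]
ball mark 0.63 [303.8 217.8] [ 0.483 -0.126  0.016]
ball mark 0.56 [317.6 271.4] [0.415 0.022 0.02 ]
ball mark 0.47 [314.3 312.7] [0.399 0.123 0.019]
ball boxe 0.65 [314.8 309.3] [0.399 0.117 0.023]
ball boxe 0.49 [303.4 210.9] [ 0.487 -0.131  0.035]
ball boxe 0.43 [316.3 27
[... 1495 characters left out ...]
70.1 218.8] [ 0.511 -0.425  0.011]
pot mark 0.6 [270.4 248.6] [ 0.424 -0.117  0.071]
pot boxe 0.6 [372.4 213.4] [ 0.528 -0.434  0.007]
brush mark 0.62 [201.7 136.4] [0.769 0.084 0.02 ]
brush boxe 0.93 [201.5 140.7] [0.755 0.084 0.021]
{'time_s': 2.1, 'qpos': array([-1.323,  0.321, -0.07 ,  1.45 ,  0.023,  1.371, -0.057]), 'qvel': array([ 0.001, -0.   ,  0.001,  0.001,  0.   , -0.001, -0.   ]), 'joint_torque': array([ -0.   , -49.338,  -0.381, -31.457,   0.013,   0.001,  -0.   ]), 'position': array([0.151, 0.632, 0.231]), 'orientation': array([0.366, 3.12 , 0.   ]), 'ft_force': array([-0.292,  0.107, -0.636]), 'moment': array([-0.004,  0.021,  0.004]), 'finger_gap': 1.0008175524667369} 0.0187
```

View pics/side0.png

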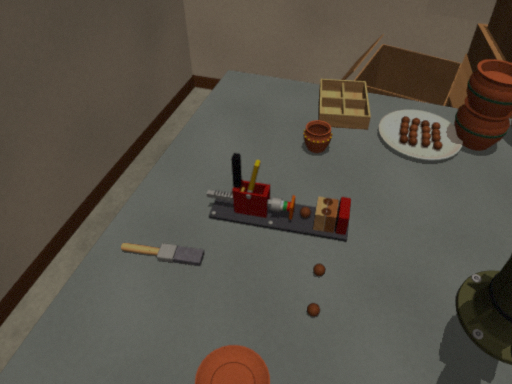

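View pics/top0.png

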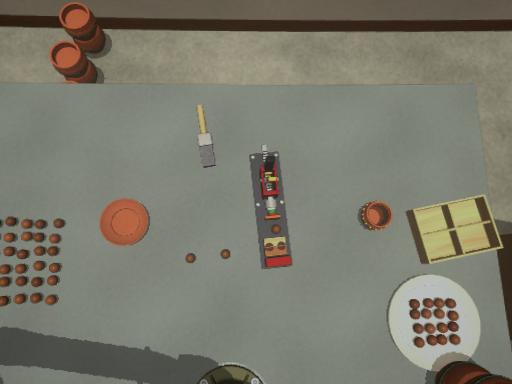

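Both views show the clamp with its grip end away from the robot and the fixed jaw near it. In the top view the ball is at about (276,228), between the pad (271,216) and block (275,248), and the dish is at (124,221). In the side view the bands show at about (283,206). Next I fit the clamp pose.

```bash
cat > fit.py <<'E'
from h import *
np.set_printoptions(precision=4,suppress=True)
def cloud(n,fn=None):
    im,d=look(n,fn); v,u=np.mgrid[:384,:512]
    c=ctrl.calibration(n);K=np.array([[c['fx'],0,c['cx']],[0,c['fy'],c['cy']],[0,0,1]])
    p=cv2.undistortPoints(np.stack([u.ravel(),v.ravel()],1)[:,None].astype(float),K,np.array(c['dist_coeffs']))[:,0]
    P=np.c_[p,np.ones(len(p))]*d.reshape(-1,1)
    return im,((P-np.array(c['t']))@np.array(c['R'])).reshape(384,512,3),d
E
python3 - <<'E'
from fit import *
im,P,d=cloud('top'); x,y,z=P[...,0],P[...,1],P[...,2]
print('table z',np.median(z[(abs(x-.55)<.1)&(abs(y+.25)<.03)&(d>0)]))
reg=(x>.33)&(x<.8)&(y>-.24)&(y<0)&(d>0)
hsv=cv2.cvtColor(im,cv2.COLOR_BGR2HSV)
dark=reg&(im.max(2)<75)&(z<.03)&(z>.004)
r=cv2.minAreaRect(np.float32(P[dark][:,:2]));print('bed',r,cv2.boxPoints(r))
Q=P[reg&(z>.006)&(z<.12)]
r=cv2.minAreaRect(np.float32(Q[:,:2]));print('all',r)
# line fits by red parts
red=reg&(((hsv[...,0]<6)|(hsv[...,0]>174)))&(hsv[...,1]>170)&(hsv[...,2]>80)
for a,b in ((.08,.1),(.065,.08)):
    q=P[red&(z>a)&(z<b)]; print('red',a,len(q),q.mean(0) if len(q) else 0)
    if len(q)>5: print(cv2.minAreaRect(np.float32(q[:,:2])))
# brown ball stray
br=reg&(hsv[...,0]<12)&(hsv[...,1]>90)&(z>.018)&(z<.045)&(x>.45)&(x<.51)
print('ball',P[br].mean(0),br.sum())
dd=(x>.4)&(x<.62)&(y>.2)&(y<.42)&(d>0)&(hsv[...,0]<14)&(hsv[...,1]>120)
print('dish',cv2.minEnclosingCircle(np.float32(P[dd][:,:2])))
big=cv2.resize(im[135:285,215:325],None,fx=5,fy=5,interpolation=cv2.INTER_CUBIC)
s,_=look('side'); b2=cv2.resize(s[145:245,200:360],None,fx=5,fy=5,interpolation=cv2.INTER_CUBIC)
cv2.imwrite('pics/topc.png',cv2.resize(big,None,fx=.8,fy=.8)); cv2.imwrite('pics/sidec.png',b2)
E
```

```text
table z 0.00043453994605551166
bed ((0.5562789440155029, -0.12846995890140533), (0.3086452782154083, 0.06015564501285553), 6.545295715332031) [[ 0.3995 -0.1162]
 [ 0.4064 -0.1759]
 [ 0.713  -0.1408]
 [ 0.7062 -0.081 ]]
all ((0.5590015053749084, -0.1162366271018982), (0.2287246137857437, 0.44609519839286804), 89.28999328613281)
red 0.08 121 [ 0.6052 -0.1147  0.0905]
((0.6162576079368591, -0.11565288156270981), (0.08238983899354935, 0.04262976720929146), 4.731414794921875)
red 0.065 201 [ 0.3904 -0.137   0.0745]
((0.44861146807670593, -0.13156715035438538), (0.14041712880134583, 0.0668599009513855), 5.197904109954834)
ball [ 0.4828 -0.1356  0.0354] 61
dish ((0.5111615657806396, 0.3101990222930908), 0.0729704201221466)
```

View pics/sidec.png

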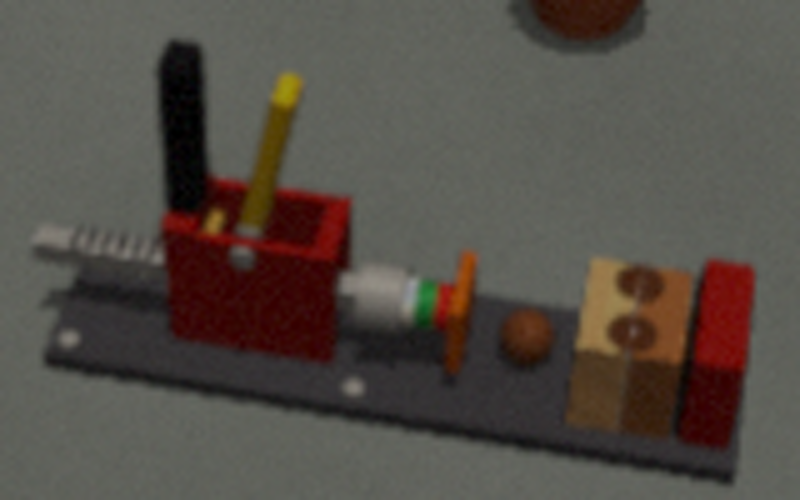

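View pics/topc.png

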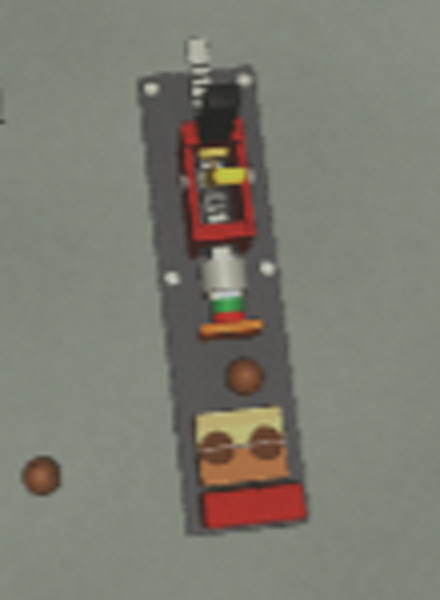

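The crops show the bed corners clearly: top image TL (249.5,153.8), TR (278,152), BL (261.5,268.3), BR (292,265). The bands run white, green, red from sleeve to pad. The ball is at (276,229) in the top view.

Run:
```python
from fit import *
from scipy.optimize import least_squares
B=[(-.16,-.045,.012),(-.16,.045,.012),(.19,-.045,.012),(.19,.045,.012)]
# clamp x ~ -world x ; y ~ -world y : left in top image (world +y) = clamp -y
J=[('top',(249.5,153.8),B[0]),('top',(278,152),B[1]),('top',(261.5,268.3),B[2]),('top',(292,265),B[3]),
('side',(209,217),B[0]),('side',(346.4,241),(.19,-.045,.006))]
def W(p,q): c,s=np.cos(p[2]),np.sin(p[2]); q=np.array(q); return np.array([p[0]+c*q[0]-s*q[1],p[1]+s*q[0]+c*q[1],q[2]])
f=lambda p:np.ravel([proj(n,W(p,q))[0]-uv for n,uv,q in J])
for w in (1,0):
    r=least_squares(f,[.56,-.116,np.pi+.1],loss='soft_l1'); 
p=r.x;print(p,r.fun.reshape(-1,2))
np.save('clamp.npy',p)
inv=lambda X:(lambda d,c,s:[c*d[0]+s*d[1],-s*d[0]+c*d[1]])(np.array(X)[:2]-p[:2],np.cos(p[2]),np.sin(p[2]))
for nm,uv,z in [('ball',(275.8,228.8),.027)]: X=at_z('top',uv,z);print(nm,X,inv(X))
X=at_z('side',(200+527/5,145+338/5),.025);print('ball side',X,inv(X))
X=at_z('top',(215+231/4,135+324/4),.066);print('pad top',X,inv(X))
X=at_z('top',(215+240/4,135+409/4),.070);print('block back edge',X,inv(X))
for n in('handle',(-.091,0,.185)),('hous',(-.013,0,.093)),('jaw',(.16,0,.074)): print(n[0],proj('top',W(p,n[1])),proj('side',W(p,n[1])))
print('grip rest',W(p,(-.045,0,.149)))
o=ctrl.get_obs();print(Ro.from_rotvec(o['orientation']).as_matrix())
```

```text
[ 0.5609 -0.1215  3.2353] [[-0.4937 -0.0959]
 [-0.1429 -1.0141]
 [-0.0069  0.6232]
 [ 0.042   0.5718]
 [-0.7144 -1.6916]
 [ 0.4944  0.0046]]
ball [ 0.4823 -0.1377  0.027 ] [np.float64(0.07973526145047555), np.float64(0.008818990819603807)]
ball side [ 0.4823 -0.1359  0.025 ] [np.float64(0.0796250728128635), np.float64(0.007019601077904484)]
pad top [ 0.5156 -0.1263  0.066 ] [np.float64(0.04559311635500469), np.float64(0.0005402124746869477)]
block back edge [ 0.4551 -0.1309  0.07  ] [np.float64(0.10624248785198528), np.float64(-0.0005173533932001061)]
handle [[270.2342 158.6886]] [[236.0206 155.6176]]
hous [[270.933  194.2295]] [[268.966  189.5048]]
jaw [[277.5913 256.5781]] [[340.031  206.4868]]
grip rest [ 0.6057 -0.1173  0.149 ]
[[-0.9728  0.2317  0.    ]
 [ 0.2317  0.9728  0.    ]
 [-0.      0.0001 -1.    ]]
```

Emit:
jog_arm(
  claw=[0,0,0,0,0],
  offset=[
    [-0.12,-0.15,0],
    [-0.12,-0.15,0],
    [-0.12,-0.15,0],
    [-0.12,-0.15,0],
    [-0.12,-0.15,0],
  ],
  twist=[-0.035,-0.035,-0.034,0,0],
  grip_force=20,
)

```text
time_s: 2.7
position: [0.2934, 0.4394, 0.2317]
orientation: [-0.147, 3.138, 0.001]
ft_force: [1.0, 0.2, -0.0]
finger_gap: 0.995
```

Emit:
jog_arm(
  claw=[0,0,0,0,0],
  offset=[
    [-0.08,-0.18,0],
    [-0.08,-0.18,0],
    [-0.08,-0.18,0],
    [-0.08,-0.18,0],
    [-0.08,-0.18,0],
  ],
  twist=[0,0,0,0,0],
)

```text
time_s: 3.2
position: [0.4136, 0.2244, 0.2317]
orientation: [-0.146, 3.137, 0.001]
ft_force: [0.6, 0.3, -0.2]
finger_gap: 1.004
```

Emit:
jog_arm(
  claw=[0,0,0,0,0],
  offset=[
    [0,-0.19,0],
    [0,-0.19,0],
    [0,-0.19,0],
    [0,-0.19,0],
    [0,0,0],
  ],
  twist=[0,0,0,0,0],
)

```text
time_s: 3.7
position: [0.4311, 0.0302, 0.232]
orientation: [-0.129, 3.137, -0.001]
ft_force: [-0.1, 0.3, -1.1]
finger_gap: 1.004
```

Emit:
jog_arm(
  claw=[0.2,0.3,0.3,0.3,0.3],
  offset=[
    [-0.07,-0.17,0],
    [-0.07,-0.17,0],
    [0,-0.17,0.1],
    [0,-0.17,0.1],
    [0,0,0],
  ],
  twist=[0,0,0,0,0],
)

```text
time_s: 4.2
position: [0.4786, -0.135, 0.1788]
orientation: [0.131, -3.134, 0.005]
ft_force: [-0.2, 0.5, 0.4]
finger_gap: 0.701
```

Emit:
jog_arm(
  claw=[0.3,0.3],
  offset=[
    [0,0,0],
    [0,0,0],
  ],
  twist=[0,0],
)

```text
time_s: 4.4
position: [0.4817, -0.1274, 0.1818]
orientation: [-0.149, 3.137, 0.001]
ft_force: [0.4, 0.1, 0.8]
finger_gap: 0.696
```

Run:
```python
from h import *
im,d=look('side'); o=ctrl.get_obs();print(o['position'],o['qpos'])
for e in ctrl.mark_of('side','ball')[:3]: print(e)
p=o['position'];print('proj tcp, ball',proj('side',[p,[.4823,-.1368,.025]]))
cv2.imwrite('pics/a1.png',cv2.resize(im[120:260,200:400],None,fx=4,fy=4,interpolation=cv2.INTER_CUBIC))
```

```text
[ 0.48187946 -0.12721789  0.18196473] [-0.50643345  0.01460637  0.72562551  1.90889049 -0.01140561  1.22071633
  1.88954397]
{'location': [310.7, 312.8], 'score': 0.66}
{'location': [304.0, 217.3], 'score': 0.51}
proj tcp, ball [[310.00674684 167.98903819]
 [305.47231238 212.35376068]]
```

View pics/a1.png

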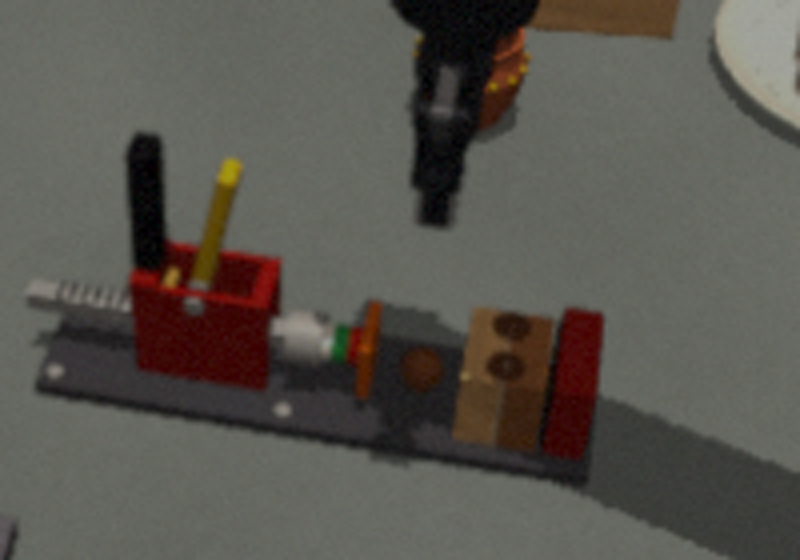

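Emit:
jog_arm(
  claw=[0.3,0.3,0.3,0.3,0.3],
  offset=[
    [0,-0.038,0.15],
    [0,0,0.15],
    [0,0,0.15],
    [0,0,0.1],
    [0,0,0.08],
  ],
  twist=[0,0,0,0,0],
)

```text
time_s: 5.0
position: [0.4819, -0.1367, 0.0225]
orientation: [0.15, -3.137, -0.001]
ft_force: [-0.7, -0.3, 1.0]
finger_gap: 0.701
```

Emit:
jog_arm(
  claw=[0.3,0.3],
  offset=[
    [0,0,0],
    [0,0,0],
  ],
  twist=[0,0],
)

```text
time_s: 5.2
position: [0.4827, -0.1377, 0.0245]
orientation: [-0.148, 3.138, 0.0]
ft_force: [-0.3, -0.4, 0.2]
finger_gap: 0.699
```

Emit:
jog_arm(
  claw=[0.3,0.3,0.55,0.8,0.8],
  offset=[
    [0,0,0.04],
    [0,0,0],
    [0,0,0],
    [0,0,0],
    [0,0,0],
  ],
  twist=[0,0,0,0,0],
)

```text
time_s: 5.7
position: [0.4824, -0.1384, 0.0144]
orientation: [-0.146, 3.137, 0.001]
ft_force: [-1.0, 0.7, 2.9]
finger_gap: 0.31
```

Emit:
jog_arm(
  claw=[0.9,0.9,0.9],
  offset=[
    [0,0,0],
    [0,0,0],
    [0,0,0],
  ],
  twist=[0,0,0],
)

```text
time_s: 6.0
position: [0.4824, -0.1385, 0.0144]
orientation: [-0.146, 3.137, 0.001]
ft_force: [-2.0, 1.1, 6.1]
finger_gap: 0.312
```

Emit:
jog_arm(
  claw=[0.9,0.9,0.9,0.9,0.9],
  offset=[
    [0,0,-0.1],
    [0,0,-0.14],
    [0,0,-0.14],
    [0,0,-0.14],
    [0,0,0],
  ],
  twist=[0,0,0,0,0],
)

```text
time_s: 6.5
position: [0.4853, -0.1393, 0.1483]
orientation: [-0.145, 3.129, -0.0]
ft_force: [1.4, -0.1, -0.2]
finger_gap: 0.309
```

Emit:
jog_arm(
  claw=[0.9,0.9,0.9,0.9,0.9],
  offset=[
    [-0.028,0.178,0],
    [-0.028,0.178,0],
    [-0.028,0.178,0],
    [-0.028,0.178,0],
    [-0.028,0.178,0],
  ],
  twist=[0,0,0,0,0],
)

```text
time_s: 7.0
position: [0.4957, 0.088, 0.1431]
orientation: [0.146, -3.138, -0.0]
ft_force: [0.3, -0.3, -0.7]
finger_gap: 0.305
```

Emit:
jog_arm(
  claw=[0.9,0.9,0.9,0.9,0.9],
  offset=[
    [-0.028,0.178,0],
    [-0.028,0.178,0],
    [-0.028,0.178,0],
    [-0.028,0.178,0],
    [-0.028,0.178,0],
  ],
  twist=[0,0,0,0,0],
)

```text
time_s: 7.5
position: [0.5099, 0.3127, 0.1427]
orientation: [0.146, -3.137, 0.001]
ft_force: [0.7, -0.1, -0.4]
finger_gap: 0.31
```

Emit:
jog_arm(
  claw=[0.9,0.9],
  offset=[
    [0,0,0],
    [0,0,0],
  ],
  twist=[0,0],
)

```text
time_s: 7.7
position: [0.5095, 0.3119, 0.1423]
orientation: [0.15, -3.136, 0.003]
ft_force: [0.3, -1.9, -0.3]
finger_gap: 0.31
```

Emit:
jog_arm(
  claw=[0.9,0.9,0.9,0.9,0.9],
  offset=[
    [0,0,0.15],
    [0,0,0.15],
    [0,0,0.12],
    [0,0,0.07],
    [0,0,0.03],
  ],
  twist=[0,0,0,0,0],
)

```text
time_s: 8.2
position: [0.5094, 0.3078, 0.0114]
orientation: [0.141, -3.135, 0.005]
ft_force: [-0.3, 0.5, -0.4]
finger_gap: 0.312
```

Emit:
jog_arm(
  claw=[0.9,0.9,0.6,0.5,0.45],
  offset=[
    [0,0,0],
    [0,0,0],
    [0,0,0],
    [0,0,0],
    [0,0,0],
  ],
  twist=[0,0,0,0,0],
)

```text
time_s: 8.7
position: [0.5109, 0.3115, 0.0147]
orientation: [-0.146, 3.137, 0.002]
ft_force: [-0.0, 0.2, 0.0]
finger_gap: 0.553
```

Emit:
jog_arm(
  claw=[0.45,0.45,0.4,0.4,0.4],
  offset=[
    [0,0,-0.02],
    [0,0,-0.06],
    [0,0,-0.15],
    [0,0,-0.18],
    [0,0,-0.19],
  ],
  twist=[0,0,0,0,0],
)

```text
time_s: 9.2
position: [0.5102, 0.3107, 0.1663]
orientation: [-0.145, 3.138, -0.0]
ft_force: [1.3, 0.9, -0.1]
finger_gap: 0.599
```

Run:
```python
from h import *
for n in('side','top'):
    im,d=look(n)
    for e in ctrl.mark_of(n,'ball')[:5]: print(n,e['score'],e['location'],at_z(n,e['location'],.01))
    print([(e['location'],e['score']) for e in ctrl.mark_of(n,'dish')[:1]])
    print(proj(n,[.511,.31,.01]))
```

```text
side 0.72 [315.3, 312.9] [0.39673734 0.11757575 0.01      ]
side 0.54 [317.0, 272.2] [0.41611335 0.01783808 0.01      ]
[]
[[230.94468621 384.1390179 ]]
top 0.59 [122.0, 220.1] [0.51445713 0.31451626 0.01      ]
top 0.53 [224.2, 255.1] [0.40851156 0.01413639 0.01      ]
top 0.4 [191.0, 258.7] [0.39955107 0.11057486 0.01      ]
[([125.7, 222.7], 0.75)]
[[123.49884205 221.25398048]]
```

Emit:
jog_arm(
  claw=[0,0,0,0,0],
  offset=[
    [-0.031,-0.174,-0.04],
    [-0.031,-0.174,-0.04],
    [-0.031,-0.174,-0.04],
    [-0.031,-0.174,-0.04],
    [-0.031,-0.174,-0.04],
  ],
  twist=[0,0,0,0,0],
)

```text
time_s: 10.0
position: [0.5684, 0.0963, 0.2126]
orientation: [0.146, -3.135, 0.001]
ft_force: [0.6, 0.1, -0.1]
finger_gap: 1.003
```

Emit:
jog_arm(
  claw=[0,0,0,0,0],
  offset=[
    [-0.031,-0.174,-0.04],
    [-0.031,-0.174,-0.04],
    [-0.031,-0.174,-0.04],
    [-0.031,-0.174,-0.04],
    [-0.031,-0.174,-0.04],
  ],
  twist=[0,0,0,0,0],
)

```text
time_s: 10.5
position: [0.6274, -0.1162, 0.2625]
orientation: [0.146, -3.135, -0.001]
ft_force: [0.5, -0.4, 0.8]
finger_gap: 1.0
```

Emit:
jog_arm(
  claw=[0,0,0,0,0],
  offset=[
    [0,0,0],
    [0,0,0],
    [0,0,0],
    [0,0,0],
    [0,0,0],
  ],
  twist=[0.045,0.045,0.045,0.045,0.045],
)

```text
time_s: 11.0
position: [0.6271, -0.1147, 0.2618]
orientation: [-0.958, -2.989, 0.002]
ft_force: [1.0, 0.8, -0.7]
finger_gap: 1.003
```

Emit:
jog_arm(
  claw=[0,0,0,0,0],
  offset=[
    [0,0,0],
    [0,0,0],
    [0,0,0],
    [0,0,0],
    [0,0,0],
  ],
  twist=[0.045,0.045,0.045,0.045,0.045],
)

```text
time_s: 11.5
position: [0.6271, -0.1146, 0.2619]
orientation: [-1.933, -2.473, 0.003]
ft_force: [0.8, -0.2, 0.3]
finger_gap: 1.003
```

Emit:
jog_arm(
  claw=[0,0,0,0],
  offset=[
    [0,0,0],
    [0,0,0],
    [0,0,0],
    [0,0,0],
  ],
  twist=[0.025,0.025,0,0],
)

```text
time_s: 11.9
position: [0.6275, -0.1146, 0.2626]
orientation: [-2.113, -2.323, 0.002]
ft_force: [-0.7, 0.6, 0.1]
finger_gap: 0.999
```

```bash
cat >> h.py <<'E'
def state():
    p=np.load('clamp.npy');o=ctrl.get_obs();c,s=np.cos(p[2]),np.sin(p[2]);d=o['position'][:2]-p[:2]
    R=Ro.from_rotvec(o['orientation']).as_matrix()
    f=o['ft_force']
    print('t %.2f clampxy %.4f %.4f z %.4f yawY-clamp %.2f tilt %.3f gap %.1fmm Fx %.2f Fy %.2f Fz %.2f'%(o['time_s'],c*d[0]+s*d[1],-s*d[0]+c*d[1],o['position'][2],np.degrees(np.arctan2(R[1,1],R[0,1])-p[2])%360,np.hypot(R[0,2],R[1,2]),o['finger_gap']*85,c*f[0]+s*f[1],-s*f[0]+c*f[1],f[2]))
def crop(fn,b=(120,260,190,390),n='side',k=4):
    im,d=look(n);cv2.imwrite('pics/'+fn,cv2.resize(im[b[0]:b[1],b[2]:b[3]],None,fx=k,fy=k,interpolation=cv2.INTER_CUBIC));return im,d
E
python3 - <<'E'
from h import *
state(); print(ctrl.get_obs()['qpos'])
im,d=look('side'); 
for t in('trigger_grip','trigger','pad_face','block'):
    for e in ctrl.mark_of('side',t)[:2]:print(t,e)
t=look('top')[0][190:255,90:160]
a=cv2.resize(im[90:250,190:380],None,fx=3,fy=3,interpolation=cv2.INTER_CUBIC);b=cv2.resize(t,None,fx=3,fy=3)
b=cv2.copyMakeBorder(b,0,a.shape[0]-b.shape[0],0,0,cv2.BORDER_CONSTANT);cv2.imwrite('pics/b1.png',np.hstack([a,b]))
E
```

```text
t 11.90 clampxy -0.0669 -0.0006 z 0.2626 yawY-clamp 180.06 tilt 0.002 gap 84.9mm Fx 0.59 Fy -0.65 Fz 0.13
[-0.57651941  0.39385863  0.95543178  1.46346028 -0.32020217  1.45107296
  0.47581775]
trigger {'location': [251.0, 189.6], 'score': 0.67}
pad_face {'location': [293.5, 207.0], 'score': 0.45}
block {'location': [319.8, 219.4], 'score': 0.91}
block {'location': [313.3, 309.5], 'score': 0.7}
```

View pics/b1.png

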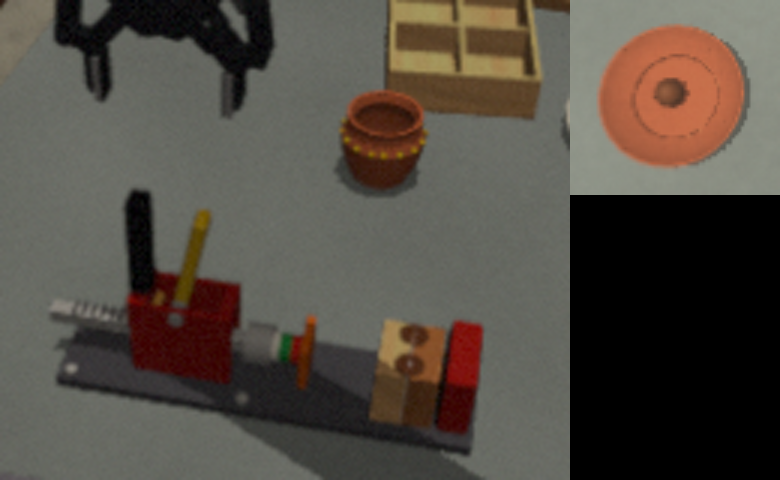

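The ball is in the dish, at (670,92) in the right half. The open fingers hang over the handle and trigger with room on both sides, so I descend.

Emit:
jog_arm(
  claw=[0,0,0,0,0],
  offset=[
    [0,0,0.1],
    [0,0,0.1],
    [0,0,0.1],
    [0,0,0.1],
    [0,0,0],
  ],
  twist=[0,0,0,0,0],
)

```text
time_s: 12.7
position: [0.6257, -0.1139, 0.1604]
orientation: [-2.112, -2.319, 0.006]
ft_force: [-1.3, -0.1, -0.9]
finger_gap: 0.999
```

Emit:
jog_arm(
  claw=[0,0,0,0],
  offset=[
    [0,0,0.06],
    [0,0,0.05],
    [0,0,0],
    [0,0,0],
  ],
  twist=[0,0,0,0],
)

```text
time_s: 13.1
position: [0.6281, -0.1148, 0.1365]
orientation: [2.116, 2.322, 0.0]
ft_force: [-0.3, 0.3, -0.1]
finger_gap: 1.002
```

Run:
```python
from h import *
state(); crop('c1.png')
```

```text
t 13.10 clampxy -0.0675 -0.0004 z 0.1365 yawY-clamp 179.96 tilt 0.000 gap 85.2mm Fx 0.25 Fy -0.29 Fz -0.09
```

View pics/c1.png

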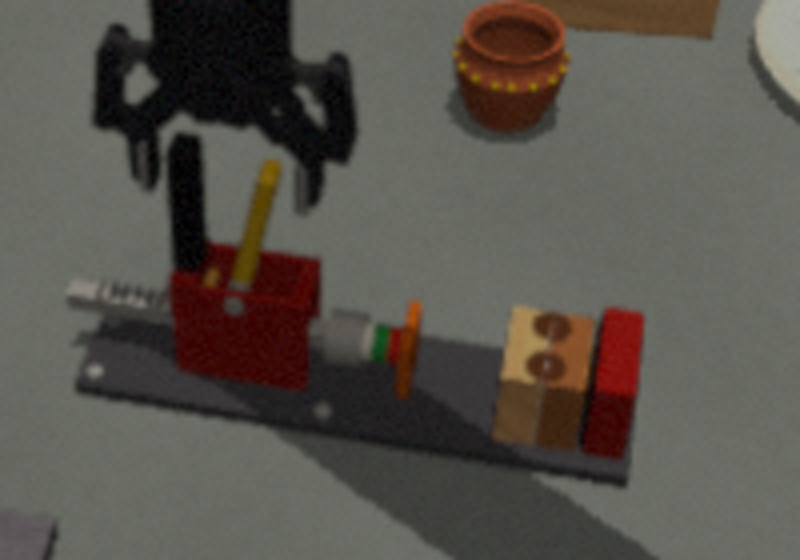

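Emit:
jog_arm(
  claw=[0,0,0,0,0],
  offset=[
    [0,0.04,0],
    [0,0.04,0],
    [0,0.04,0],
    [0,0.04,0],
    [0,0,0],
  ],
  twist=[0,0,0,0,0],
)

```text
time_s: 13.65
position: [0.6688, -0.1112, 0.1363]
orientation: [2.115, 2.323, -0.002]
ft_force: [-4.3, 0.9, 3.7]
finger_gap: 1.001
```

```bash
cat >> h.py <<'E'
def Wc(q):
    p=np.load('clamp.npy');c,s=np.cos(p[2]),np.sin(p[2]);q=np.atleast_2d(q)
    return np.c_[p[0]+c*q[:,0]-s*q[:,1],p[1]+s*q[:,0]+c*q[:,1],q[:,2]]
def bands(n='side',y=-.008,z=.053):
    ims=[look(n)[0].astype(np.float32) for _ in range(2)];im=sum(ims)/2
    xs=np.arange(-10,115)/1000;u=proj(n,Wc(np.c_[xs,np.full((len(xs),2),(y,z))])).astype(np.float32)
    v=cv2.remap(im,u[:,:1],u[:,1:],cv2.INTER_CUBIC)[:,0].clip(0,255).astype(np.uint8)
    h=cv2.cvtColor(v[:,None],cv2.COLOR_BGR2HSV)[:,0]
    s=''
    for H,S,V in h: s+=('.' if V<75 else 'W' if S<70 else 'R' if H<5 or H>172 else 'O' if H<16 else 'y' if H<35 else 'G' if H<95 else '?')
    print('x-10..',s); 
    for ch in 'GO':
        i=[k for k,c in enumerate(s) if c==ch and k>40]
        if i: print(ch,'from',i[0]-10,'to',i[-1]-10,'n',len(i))
    # orange pad centroid along the clamp, sub-pixel
    hs=cv2.cvtColor(im.astype(np.uint8),cv2.COLOR_BGR2HSV);m=(hs[...,0]>5)&(hs[...,0]<14)&(hs[...,1]>190)&(hs[...,2]>100)
    vv,uu=np.nonzero(m); k=(vv>170)&(vv<240)&(uu>260)&(uu<345)
    uv=np.array([uu[k].mean(),vv[k].mean()]);t=proj(n,Wc(np.c_[xs,np.full((len(xs),2),(0,.044))]))
    d=t[-1]-t[0];print('pad centroid x mm %.1f (n %d)'%(float((uv-t[0])@d/(d@d))*124-10,k.sum()))
E
python3 - <<'E'
from h import *
state(); bands()
E
```

```text
t 13.65 clampxy -0.1084 -0.0002 z 0.1363 yawY-clamp 180.00 tilt 0.001 gap 85.1mm Fx 4.15 Fy -1.27 Fz 3.68
x-10.. ......WWWWWWWW......WWWWWWWWWWWWWWWWWWWWWWWWWWWWWWWGGGGGGGGyOORRRROOOOOOOOOO.....................................yyyyyyyyyyyy
G from 41 to 48 n 8
O from 50 to 65 n 12
pad centroid x mm 59.6 (n 38)
```

Emit:
jog_arm(
  claw=[0,0,0,0,0],
  offset=[
    [0,-0.04,0],
    [0,-0.04,0],
    [0,-0.04,0],
    [0,-0.04,0],
    [0,0,0],
  ],
  twist=[0,0,0,0,0],
)

```text
time_s: 14.25
position: [0.6268, -0.115, 0.1367]
orientation: [-2.117, -2.321, -0.002]
ft_force: [0.2, -0.6, -0.1]
finger_gap: 0.998
```

Emit:
jog_arm(
  claw=[0,0,0,0,0],
  offset=[
    [0,0.04,0],
    [0,0.04,0],
    [0,0.04,0],
    [0,0.04,0],
    [0,0,0],
  ],
  twist=[0,0,0,0,0],
)

```text
time_s: 14.75
position: [0.669, -0.1109, 0.1359]
orientation: [-2.115, -2.323, 0.002]
ft_force: [-3.2, 0.5, 2.8]
finger_gap: 1.001
```

Run:
```python
from h import *
state(); bands()
```

```text
t 14.75 clampxy -0.1086 -0.0005 z 0.1359 yawY-clamp 180.02 tilt 0.001 gap 85.1mm Fx 3.11 Fy -0.84 Fz 2.81
x-10.. ......WWW...WW........WWWWWWWWWWWWWWWWWWWWWWWWWWWWWWWWWWWWWWWWWWWWWGGGGGGGGyOORRRROOOOOOOOOOOO...................yyyyyyyyyyyy
G from 57 to 64 n 8
O from 66 to 83 n 14
pad centroid x mm 75.7 (n 40)
```

Emit:
jog_arm(
  claw=[0,0,0,0,0],
  offset=[
    [0,-0.04,0],
    [0,-0.04,0],
    [0,-0.04,0],
    [0,-0.04,0],
    [0,0,0],
  ],
  twist=[0,0,0,0,0],
)

```text
time_s: 15.35
position: [0.6268, -0.1152, 0.1367]
orientation: [-2.117, -2.321, -0.002]
ft_force: [-0.2, 0.7, 0.1]
finger_gap: 0.998
```

Emit:
jog_arm(
  claw=[0,0,0,0,0],
  offset=[
    [0,0.04,0],
    [0,0.04,0],
    [0,0.04,0],
    [0,0.04,0],
    [0,0,0],
  ],
  twist=[0,0,0,0,0],
)

```text
time_s: 15.85
position: [0.669, -0.1109, 0.1358]
orientation: [-2.115, -2.323, 0.002]
ft_force: [-3.8, 1.7, 4.2]
finger_gap: 1.001
```

Run:
```python
from h import *
state(); bands()
```

```text
t 15.85 clampxy -0.1086 -0.0005 z 0.1358 yawY-clamp 180.02 tilt 0.001 gap 85.1mm Fx 3.58 Fy -2.06 Fz 4.18
x-10.. .............W...........WWWWWWWWWWWWWWWWWWWWWWWWWWWWWWWWWWWWWWWWWWWWWWWWWWWWWWWWWWGGGGGGGGyOORRRRROOOOOOOOOOO...Oyyyyyyyyyyy
G from 73 to 80 n 8
O from 82 to 103 n 14
pad centroid x mm 92.5 (n 37)
```

Emit:
jog_arm(
  claw=[0,0,0,0,0],
  offset=[
    [0,-0.04,0],
    [0,-0.04,0],
    [0,-0.04,0],
    [0,-0.04,0],
    [0,0,0],
  ],
  twist=[0,0,0,0,0],
)

```text
time_s: 16.45
position: [0.6268, -0.1151, 0.1368]
orientation: [-2.117, -2.321, -0.002]
ft_force: [-0.2, -0.2, 0.4]
finger_gap: 0.999
```

Emit:
jog_arm(
  claw=[0,0,0,0,0],
  offset=[
    [0,0.04,0],
    [0,0.04,0],
    [0,0.04,0],
    [0,0.04,0],
    [0,0,0],
  ],
  twist=[0,0,0,0,0],
)

```text
time_s: 16.95
position: [0.6686, -0.111, 0.1359]
orientation: [-2.114, -2.322, 0.003]
ft_force: [-4.7, 0.5, 4.8]
finger_gap: 1.001
```

Run:
```python
from h import *
state(); bands(); crop('d1.png')
```

```text
t 16.95 clampxy -0.1082 -0.0004 z 0.1359 yawY-clamp 180.00 tilt 0.002 gap 85.1mm Fx 4.62 Fy -0.92 Fz 4.81
x-10.. ..........WWWW...........WWWWWWWWWWWWWWWWWWWWWWWWWWWWWWWWWWWWWWWWWWWWWWWWWWWWWWWWWWWWWWWWWWWWWGGGGGGGGyOORRRRROOOOOOOOOyyyyyy
G from 84 to 91 n 8
O from 93 to 108 n 11
pad centroid x mm 106.7 (n 43)
```

View pics/d1.png

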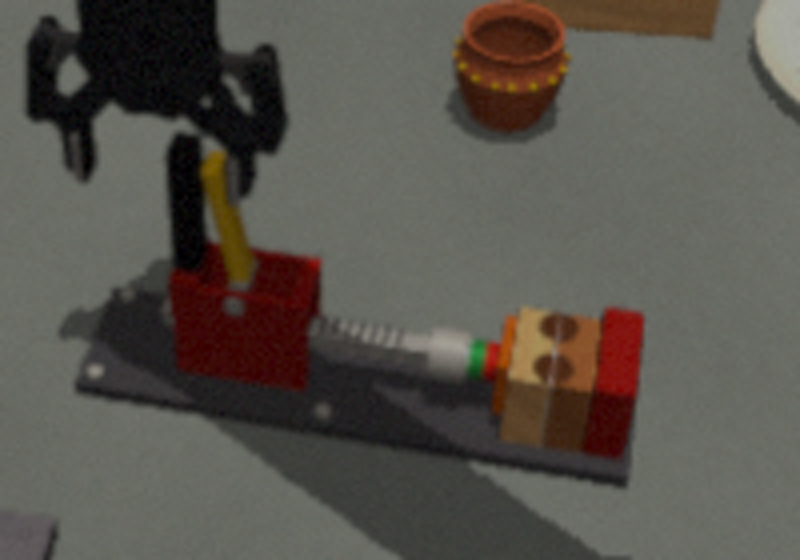

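The block now touches the red jaw and the white band is nearly in. The ram moved 16 mm and the green band only 11 mm, so the pad is in about 5 mm. I release and repump slowly.

Emit:
jog_arm(
  claw=[0,0,0,0,0],
  offset=[
    [0,-0.04,0],
    [0,-0.04,0],
    [0,-0.04,0],
    [0,-0.04,0],
    [0,0,0],
  ],
  twist=[0,0,0,0,0],
)

```text
time_s: 17.6
position: [0.6268, -0.1151, 0.1367]
orientation: [-2.117, -2.321, -0.002]
ft_force: [-1.1, -0.8, 0.2]
finger_gap: 1.0
```

Emit:
jog_arm(
  claw=[0,0,0,0,0],
  offset=[
    [0,0.03,0],
    [0,0.03,0],
    [0,0.028,0],
    [0,0,0],
    [0,0,0],
  ],
  twist=[0,0,0,0,0],
)

```text
time_s: 18.1
position: [0.6499, -0.1127, 0.1359]
orientation: [-2.115, -2.322, 0.001]
ft_force: [-1.3, -0.0, 0.9]
finger_gap: 1.0
```

Run:
```python
from h import *
state(); bands()
```

```text
t 18.10 clampxy -0.0895 -0.0005 z 0.1359 yawY-clamp 179.96 tilt 0.001 gap 85.0mm Fx 1.27 Fy -0.11 Fz 0.93
x-10.. ........WWW...............W.............WWWWWWWWWWWWWWWWWWWWWWWWWWWWWWWWWWWWWWWWWWWWWWWWWWWWWWGGGGGGGGyOORRRRROOOOOOOOOyyyyyy
G from 84 to 91 n 8
O from 93 to 108 n 11
pad centroid x mm 106.7 (n 42)
```

Emit:
jog_arm(
  claw=[0,0,0],
  offset=[
    [0,0.014,0],
    [0,0,0],
    [0,0,0],
  ],
  twist=[0,0,0],
)

```text
time_s: 18.5
position: [0.6531, -0.1124, 0.1362]
orientation: [-2.116, -2.322, 0.0]
ft_force: [-3.6, -0.3, 1.8]
finger_gap: 1.0
```

Run:
```python
from h import *
state(); bands()
```

```text
t 18.50 clampxy -0.0926 -0.0004 z 0.1362 yawY-clamp 179.96 tilt 0.001 gap 85.0mm Fx 3.65 Fy -0.03 Fz 1.79
x-10.. ........WWWWW.............WW.............WW....WWWWWWWWWWWWWWWWWWWWWWWWWWWWWWWWWWWWWWWWWWWWWWWGGGGGGGGyOORRRROOOOOOOOOOyyyyyy
G from 84 to 91 n 8
O from 93 to 108 n 12
pad centroid x mm 108.4 (n 43)
```

Emit:
jog_arm(
  claw=[0,0,0],
  offset=[
    [0,0.014,0],
    [0,0,0],
    [0,0,0],
  ],
  twist=[0,0,0],
)

```text
time_s: 18.9
position: [0.6566, -0.1121, 0.1365]
orientation: [-2.116, -2.322, 0.0]
ft_force: [-4.5, 1.5, 3.1]
finger_gap: 1.001
```

Run:
```python
from h import *
state(); bands()
```

```text
t 18.90 clampxy -0.0961 -0.0004 z 0.1365 yawY-clamp 179.95 tilt 0.001 gap 85.1mm Fx 4.31 Fy -1.89 Fz 3.14
x-10.. ..........WWW........................WWWWWWWWWWWWWWWWWWWWWWWWWWWWWWWWWWWWWWWWWWWWWWWWWWWWWWWWWGGGGGGGGyOORRRRROOOOOOOOOyyyyyy
G from 84 to 91 n 8
O from 93 to 108 n 11
pad centroid x mm 108.3 (n 41)
```

Emit:
jog_arm(
  claw=[0,0,0],
  offset=[
    [0,0.012,0],
    [0,0,0],
    [0,0,0],
  ],
  twist=[0,0,0],
)

```text
time_s: 19.3
position: [0.6591, -0.112, 0.1365]
orientation: [-2.115, -2.321, 0.001]
ft_force: [-6.6, 0.5, 4.5]
finger_gap: 0.997
```

Run:
```python
from h import *
state(); bands()
```

```text
t 19.30 clampxy -0.0986 -0.0003 z 0.1365 yawY-clamp 179.94 tilt 0.002 gap 84.7mm Fx 6.49 Fy -1.16 Fz 4.51
x-10.. .........WWWWW.....................WWWWWWWWWWWWWWWWWWWWWWWWWWWWWWWWWWWWWWWWWWWWWWWWWWWWWWWWWWWGGGGGGGGyOORRRRROOOOOOOOOyyyyyy
G from 84 to 91 n 8
O from 93 to 108 n 11
pad centroid x mm 108.0 (n 43)
```

Emit:
jog_arm(
  claw=[0,0,0],
  offset=[
    [0,0.01,0],
    [0,0,0],
    [0,0,0],
  ],
  twist=[0,0,0],
)

```text
time_s: 19.7
position: [0.6612, -0.1118, 0.1365]
orientation: [-2.115, -2.32, 0.002]
ft_force: [-6.2, 1.2, 4.9]
finger_gap: 0.998
```

```bash
cat >> h.py <<'E'
def prof(a=56,b=104,n='side',y=-.008,z=.053):
    im=sum(look(n)[0].astype(np.float32) for _ in range(3))/3
    xs=np.arange(a,b,2)/1000;g=[]
    for zz in(z-.004,z,z+.004):
        u=proj(n,Wc(np.c_[xs,np.full((len(xs),2),(y,zz))])).astype(np.float32);g.append(cv2.remap(im,u[:,:1],u[:,1:],cv2.INTER_LINEAR)[:,0])
    v=np.mean(g,0).astype(int)
    for x,c in zip(xs,v): print(int(x*1000),c,end=' ; ')
    print()
E
python3 - <<'E'
from h import *
state(); bands(); prof(); crop('e1.png',(150,250,230,370),k=5)
E
```

```text
t 19.70 clampxy -0.1008 -0.0003 z 0.1365 yawY-clamp 179.93 tilt 0.002 gap 84.8mm Fx 6.08 Fy -1.78 Fz 4.89
x-10.. ........................WW..........WWWWWWWWWWWWWWWWWWWWWWWWWWWWWWWWWWWWWWWWWWWWWWWWWWWWWWWWWGGGGGGGGGyOORRRRROOOOOOOOOyyyyyy
G from 83 to 91 n 9
O from 93 to 108 n 11
pad centroid x mm 108.6 (n 42)
56 [89 94 98] ; 58 [ 93  99 103] ; 60 [103 109 114] ; 62 [113 120 125] ; 64 [117 124 129] ; 66 [118 125 130] ; 68 [117 125 130] ; 70 [117 125 129] ; 72 [117 125 129] ; 74 [118 125 130] ; 76 [117 125 130] ; 78 [117 124 129] ; 80 [110 121 121] ; 82 [ 93 114  99] ; 84 [ 68 109  65] ; 86 [ 49 107  36] ; 88 [ 46 107  32] ; 90 [43 99 52] ; 92 [34 78 91] ; 94 [ 23  49 131] ; 96 [ 16  26 146] ; 98 [ 14  24 140] ; 100 [ 11  39 131] ; 102 [  8  53 130] ;
```

View pics/e1.png

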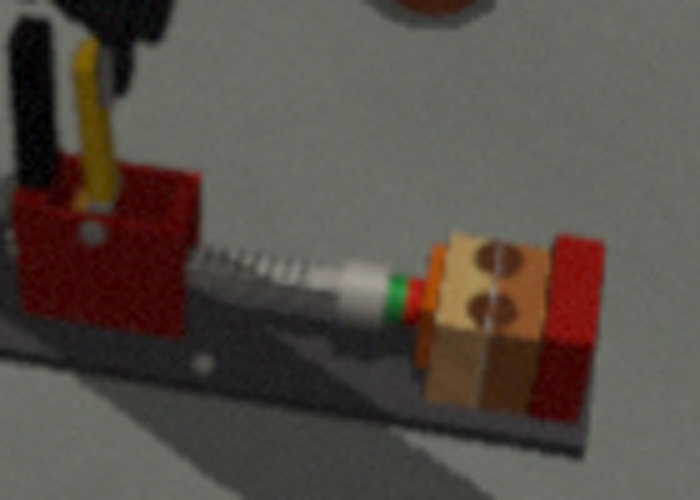

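White is fully in and green has only just reached the sleeve. I press on in small steps, tracking the sleeve edge (about x=60) and the green width.

Emit:
jog_arm(
  claw=[0,0,0],
  offset=[
    [0,0.01,0],
    [0,0,0],
    [0,0,0],
  ],
  twist=[0,0,0],
)

```text
time_s: 20.3
position: [0.6635, -0.1116, 0.1364]
orientation: [-2.115, -2.32, 0.002]
ft_force: [-7.6, 0.6, 5.8]
finger_gap: 0.999
```

Run:
```python
from h import *
state(); bands(); prof()
```

```text
t 20.30 clampxy -0.1031 -0.0003 z 0.1364 yawY-clamp 179.93 tilt 0.003 gap 84.9mm Fx 7.55 Fy -1.36 Fz 5.83
x-10.. .........WWWW..................WWWWWWWWWWWWWWWWWWWWWWWWWWWWWWWWWWWWWWWWWWWWWWWWWWWWWWWWWWWWWWWWGGGGGGGyOORRRROOOOOOOOOOyyyyyy
G from 85 to 91 n 7
O from 93 to 108 n 12
pad centroid x mm 108.0 (n 45)
56 [89 95 99] ; 58 [ 98 104 108] ; 60 [110 117 120] ; 62 [118 124 129] ; 64 [118 125 130] ; 66 [118 125 130] ; 68 [117 125 130] ; 70 [117 125 130] ; 72 [117 125 129] ; 74 [117 125 130] ; 76 [118 125 130] ; 78 [118 125 130] ; 80 [117 125 128] ; 82 [108 120 117] ; 84 [ 87 112  91] ; 86 [ 62 107  56] ; 88 [ 49 107  37] ; 90 [43 99 52] ; 92 [35 79 92] ; 94 [ 25  49 132] ; 96 [ 15  24 145] ; 98 [ 14  24 141] ; 100 [ 11  39 131] ; 102 [  9  53 130] ;
```

Emit:
jog_arm(
  claw=[0,0,0],
  offset=[
    [0,0.01,0],
    [0,0,0],
    [0,0,0],
  ],
  twist=[0,0,0],
)

```text
time_s: 20.85
position: [0.6658, -0.1114, 0.1364]
orientation: [-2.115, -2.32, 0.002]
ft_force: [-8.2, 0.8, 5.6]
finger_gap: 1.002
```

Run:
```python
from h import *
state(); bands(); prof()
```

```text
t 20.85 clampxy -0.1054 -0.0003 z 0.1364 yawY-clamp 179.92 tilt 0.003 gap 85.2mm Fx 8.09 Fy -1.60 Fz 5.64
x-10.. .........WWWW..........WWWWWWWWWWWWWWWWWWWWWWWWWWWWWWWWWWWWWWWWWWWWWWWWWWWWWWWWWWWWWWWWWWWWWWWWWWGGGGGyOORRRRROOOOOOOOOyyyyyy
G from 87 to 91 n 5
O from 93 to 108 n 11
pad centroid x mm 110.0 (n 48)
56 [90 95 99] ; 58 [100 106 109] ; 60 [119 125 128] ; 62 [135 141 143] ; 64 [133 139 142] ; 66 [122 129 134] ; 68 [119 126 131] ; 70 [118 126 130] ; 72 [117 125 130] ; 74 [117 125 130] ; 76 [117 125 130] ; 78 [117 125 130] ; 80 [118 125 130] ; 82 [116 124 128] ; 84 [109 121 119] ; 86 [ 85 112  89] ; 88 [ 58 106  51] ; 90 [45 98 54] ; 92 [35 78 92] ; 94 [ 24  48 131] ; 96 [ 15  24 145] ; 98 [ 15  24 141] ; 100 [ 10  39 131] ; 102 [  7  52 130] ;
```

Emit:
jog_arm(
  claw=[0,0,0,0,0],
  offset=[
    [0,0,0],
    [0,0,0],
    [0,0,0],
    [0,0,0],
    [0,0,0],
  ],
  twist=[0,0,0,0,0],
)

```text
time_s: 21.6
position: [0.6658, -0.1114, 0.1364]
orientation: [-2.115, -2.32, 0.002]
ft_force: [-7.9, -0.3, 6.0]
finger_gap: 1.001
```

Run:
```python
from h import *
state(); bands(); crop('f1.png',(150,250,230,370),k=5)
```

```text
t 21.60 clampxy -0.1054 -0.0003 z 0.1364 yawY-clamp 179.92 tilt 0.003 gap 85.1mm Fx 7.94 Fy -0.48 Fz 6.02
x-10.. .......WWWWWW..........WWWWWW.WWWWWWWWWWWWWWWWWWWWWWWWWWWWWWWWWWWWWWWWWWWWWWWWWWWWWWWWWWWWWWWWWWWGGGGGyOORRRROOOOOOOOOOyyyyyy
G from 87 to 91 n 5
O from 93 to 108 n 12
pad centroid x mm 108.9 (n 47)
```

View pics/f1.png

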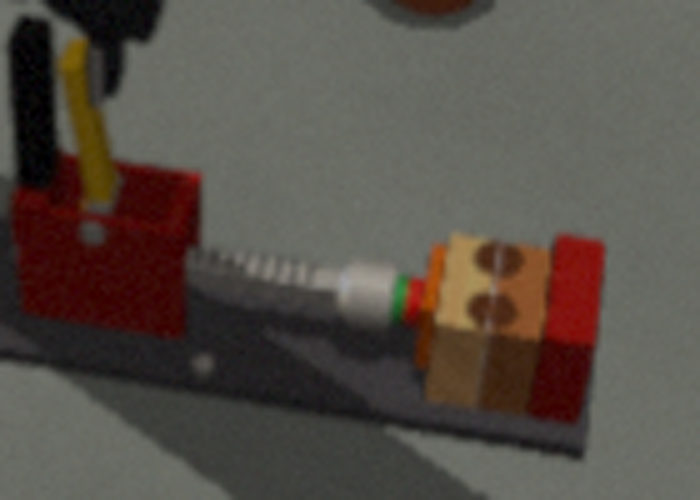

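The white band is in. About half of the green band still shows at (400,298), the red band is fully out, and the block is against the jaw. The hold is steady, so I hand in.

```bash
python3 -c "
from h import *
print(ctrl.hand_in()); state()"
```

```text
the job is handed in; nothing more can be done
None
the job is handed in; nothing more can be done
```

The stray ball is in the terracotta dish, confirmed in the top view. The block is pressed against the red jaw with the white band in, and I handed in at about 21.7 s of the 72 s allowed.

- **Pumping:** I made four pumps, moving the trigger by pushing it towards the handle with one open finger. A slow partial fifth squeeze followed, which I left held.
- **Last checks before handing in:** The white band was in and about 5.8 mm of the 10 mm green band still showed, so the pad is in by roughly 10 mm. The red band was fully out. The push was steady at about 8 N over the last 0.75 s.
- **Weak point:** The networks' and colour-centroid readings of the pad were noisy by 1–2 mm once it touched the block. The final pad figure therefore comes from the band edges in the side camera.
- **Not checked:** I did not look again at the other balls, the pot and the brush after the last squeeze. None of the moves came near them.

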